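# Damp the two humming kettle gongs

### The job

Two of the four kettle gongs on the rack are still humming. Damp them with your fingertips: rest lightly on the central knob of the red-ringed gong for about a second, so that it just sinks a little on its suspension without being pressed hard, let go, then do the same to the white-ringed one. Then lift your hand at least 10 cm clear, not touching the other two gongs or the rack, and leaving the mallets and everything else where they are.

Things in the scene. Friction and masses are not known exactly. Their poses are not given: they have to be found in the camera images.
- knob_red: domed bronze knob (44 mm across, 22 mm tall) in the middle of the kettle gong with the red ring painted round the knob; origin at the centre of the knob's underside, so its top centre is 22 mm above the origin; z up. Touch this one first; its gong is 148 mm across, its flat top level with the knob's underside, and it sinks on its suspension when pressed.
- knob_white: domed bronze knob (44 mm across, 22 mm tall) in the middle of the kettle gong with the white ring painted round the knob; origin at the centre of the knob's underside, so its top centre is 22 mm above the origin; z up. Touch this one second; otherwise as the red-ringed one.
- gong_red (a joint): how far the red-ringed gong has sunk on its springy suspension, in m: 0 at rest, growing downward, stop at 0.018. It starts to give at about 0.6 N and takes a further 0.5 N per mm; it rises again when let go.
- gong_white (a joint): how far the white-ringed gong has sunk on its springy suspension, in m: 0 at rest, growing downward, stop at 0.018. It starts to give at about 0.6 N and takes a further 0.5 N per mm; it rises again when let go.
- gong_green: kettle gong with the green ring painted round its knob, bronze, 148 mm across; must not be touched. Origin at the centre of its underside; its rim top is 66 mm above, its knob's top 88 mm above. Same shape and springy suspension as the others
- gong_black: kettle gong with the black ring painted round its knob, bronze, 148 mm across; must not be touched. Origin at the centre of its underside; its rim top is 66 mm above, its knob's top 88 mm above. Same shape and springy suspension as the others
- rack: low fixed wooden rack that carries the four gongs in one row along its y axis, 160 mm apart, in any order; 705 mm long (y), 80 mm tall, rails 192 mm apart over the outside, with a 30 mm high ledge along its +x side (reaching 175 mm from the origin). Origin at the middle of its footprint on the table; turned by up to about 12 degrees. The gongs' knobs top out 168 mm above the table
- mallet_a: loose wooden mallet with dark striking head, 262 mm long along its y, 26 mm thick, lying on the rack's ledge; origin under its middle; leave alone
- mallet_b: a second mallet, the same; leave alone
- bowl: loose open silvery metal bowl, 130 mm across, 60 mm tall, standing beside the rack, left or right; origin at the centre of its underside; leave alone
- candle: loose white electric candle, 60 mm across, 85 mm tall with a 22 mm orange flame tip, beside the rack, left or right; origin at the centre of its underside; leave alone
- jar: loose blue ceramic jar with brass cap, 70 mm across, 85 mm tall, beside the rack, left or right; origin at the centre of its underside; leave alone
- box: loose wooden box with fixed lid and small brass knob, 106 by 136 mm, 75 mm tall, beside the rack, left or right; origin at the centre of its underside; leave alone

How it is judged:
By the outcome, as a careful person would: the job done as asked, in the order asked, and still so for the second after the job is handed in, with the robot touching nothing.
It also fails if it takes over 42 s, if anything falls off the work surface, if the arm or the gripper's body presses on something with over 40 N, if the wrist force passes 120 N, or if a joint passes its speed limit or range.

### The arm

A 6-joint arm with a two-finger parallel gripper is mounted at the origin on the work surface. World frame = base frame: x ahead of the robot, y to its left, z up, the work surface at z = 0. Lengths are in m, angles in rad, forces in N, time in s.
With the tool pointing down it reaches from about 0.425 to 0.95 m from the base axis. Payload 3.5 kg.
Tool frame: the origin (TCP) lies on the centre line of the jaws, within the pads' length; the fingertips stand tip_extent ahead of it and the grasp point (between the pads) lies 2 mm behind it (tip_extent is the distance from the TCP to the fingertips, in m); z points along the fingers, y is the direction in which the jaws open and shut (so a half turn about z gives the same grasp; the last joint's range is limited). The gripper opens to 85 mm and grips with 20 to 120 N. Pads are 22 mm wide; open, the fingers measure 114 mm over their backs; the gripper's body (76 mm by 85 mm) begins 54 mm behind the grasp point. The pads swing forward as they close: fully open they stand 13 mm farther back than shut.
Start: joints at [-1.374, 0.286, 1.577, -0, 1.279, -0.15], TCP at [0.229, -0.635, 0.248] pointing down, gripper open.
Joint ranges: [-2.77, 2.77], [-0.9, 2.22], [0.21, 2.48], [-1.53, 4.67], [0.24, 2.81], [-2.84, 2.84]. Speed limits (rad/s): [2.79, 2.79, 3.14, 3.14, 3.14, 3.14].

### API

Orientations are given as a unit quaternion [x, y, z, w].
In Python, from plant import * gives the robot as it stands.
- The arm moves only by the shell command python3 -m crank 'ROWS' [FORCE]. ROWS is JSON, a list of rows, each a list of 7 numbers: the gripper's target within -1 to 1 (shut at 1, half-way at 0, fully open at -1), then the shift along the tool's x, y, z in cm, then the turn, a rotation vector about the tool's x, y, z in degrees. In form: [[fingers, tx, ty, tz, wx, wy, wz], ...]. A call has 1 to 5 rows; each row shifts and turns the commanded pose from where the row before left it, along the tool's axes as they then stand; what a row does not reach is not made up. A row lasts 1/10 s, in which the tool goes at most 50 mm and 8.59 degrees, less where a joint would pass 70% of its speed; a pose out of reach is approached as far as the arm can. A call is refused whole if a number of a shift passes 5 or a number of a turn 8.59, either way. A call with a gripper value outside its range is refused whole. The fingers move at their own pace and stop on an object; FORCE is the grip in N (left out, the last holds). Time passes only in rows, so rows that do not move let the fingers close. It gives the time, the measured TCP pose, the force and the opening at its end, in the units of the state.
- get_state(): the state, without advancing time (a new reading comes with each control period).
- read_camera(name): name is "side" or "top"; returns a dict with "color" (420x560x3 uint8, red, green, blue), "vfov" (degrees; the focal length in pixels is half the picture's height over the tangent of half this angle, whatever the lens; pixels are square), "cx", "cy" (the principal point, pixels), "cam_to_world" (4x4, takes a point from camera to world coordinates). Camera axes: x right, y up, looking along -z (the intrinsics and any distortion apply to the point x, -y, -z); pixel columns grow to the right and rows downward; lengths in m; the calibration is good to about 2 mm. A picture is of the moment at which its call begins. There is no depth.
- sign_off(): hands the job in, once; it reports no verdict.
Trained networks look in the newest picture that a camera, given by its name, has taken for a name from the list of things; names that differ only in an ending like _2 or _b are one class to them, and where a whole thing is asked for, a point or a joint stands for the part that bears it (a point fixed in the world has none). Each returns a list of dicts, best first, with "p" (0 to 1); they miss things now and then, are a little off and sometimes report something else, mostly with a low value. They report only what shows in the picture. A call takes as long as a camera call.
- trace(thing, camera): "pixels" (420x560 bool, what is visible of it) and "location" ([column, row] in pixels, amid what is visible of it).
- place_of(thing, camera): "location" ([column, row] in pixels: a listed point, or the origin of a listed thing).
The state is a dict: "time": time; "qpos": joint angles; "dq": joint speeds; "joint_efforts": joint torques, N m; "eef_pos": TCP position; "tcp_rot": TCP orientation; "contact_force": force on the tool from outside, world axes, zero at the start; "wrist_torque": the same for the moment, N m; "opening": opening from 0.0 (shut) to 1.0 (fully open).
Only numpy, scipy, OpenCV 4.12 (cv2) and the standard library are available. Lean on these libraries where they do the work, as an engineer would, in place of code of your own. Each camera call takes 0.05 s, during which the arm holds its last target.

## Working session

There is one attempt and no reset: what is moved stays moved. The work goes in short steps, Python scripts to look and compute and a shell command to move; the robot and the scene stay as the last step left them, time stands still between calls to the robot, and variables do not carry over. Pictures are saved under pics/ and viewed, and the job is handed in when it is done.

```bash
mkdir -p pics; ls
python3 - <<'E'
from plant import *
import cv2,numpy as np
s=get_state()
for k,v in s.items(): print(k,v)
for n in ("top","side"):
    c=read_camera(n); cv2.imwrite(f"pics/{n}0.png",c["color"][:,:,::-1])
    print(n,{k:v for k,v in c.items() if k!="color"})
    for t in ("knob_red","knob_white","gong_green","gong_black","rack"):
        print(t,[(round(d["p"],2),np.round(d["location"],1)) for d in place_of(t,n)[:3]])
E
```

```text
pics
time 0.0
qpos [-1.37401998e+00  2.87171417e-01  1.57819197e+00  6.39854553e-06
  1.27862934e+00 -1.50016070e-01]
dq [-0.0016973  -0.00070668  0.00027633 -0.00051732 -0.00112839  0.00063436]
joint_efforts [-3.32714053e-04 -4.05977511e+01 -2.92630488e+01 -9.96272956e-05
  5.79765197e-03  4.93686798e-06]
eef_pos [ 0.22931537 -0.63418392  0.24693521]
tcp_rot [ 9.85003956e-01  1.72527580e-01 -2.49926732e-05 -1.19977846e-03]
contact_force [ 0.07729995 -1.11069537  0.8030988 ]
wrist_torque [-0.0497337   0.04553026  0.02068446]
opening 0.997683491489634
top {'vfov': 53.81850262110336, 'cx': 281.3604924283927, 'cy': 206.14637343097885, 'cam_to_world': array([[-1.62768975e-02,  9.97079714e-01, -7.46130426e-02,
         4.40665637e-01],
       [-9.99864839e-01, -1.64043591e-02, -1.09573480e-03,
         1.54179229e-02],
       [-2.31651408e-03,  7.45851226e-02,  9.97211960e-01,
         1.51506805e+00],
       [ 0.00000000e+00,  0.00000000e+00,  0.00000000e+00,
         1.00000000e+00]])}
knob_red [(0.58, array([208.8, 205.1]))]
knob_white [(0.51, array([257.3, 209.2]))]
gong_green [(0.9, array([301.5, 204.5]))]
gong_black [(0.91, array([349. , 206.9]))]
rack [(0.61, array([274.6, 208.6])), (0.51, array([142.9, 247.7]))]
side {'vfov': 57.170673310470995, 'cx': 275.26221739865775, 'cy': 209.91110518218224, 'cam_to_world': array([[-0.83326529,  0.40248194, -0.3790478 ,  0.09341344],
       [-0.55282766, -0.61536727,  0.56187606,  0.6847584 ],
       [-0.00710865,  0.67773992,  0.73526734,  0.98641073],
       [ 0.        ,  0.        ,  0.        ,  1.        ]])}
knob_red [(0.67, array([221.7, 255.4])), (0.39, array([284.5, 200.6]))]
knob_white [(0.64, array([257.3, 221.5])), (0.5, array([222.9, 254.7]))]
gong_green [(0.68, array([287.3, 201.2])), (0.34, array([376.6, 160.1]))]
gong_black [(0.73, array([310.9, 174.3])), (0.27, array([206.8, 391.9]))]
rack [(0.88, array([274.4, 233.6]))]
```

View pics/top0.png

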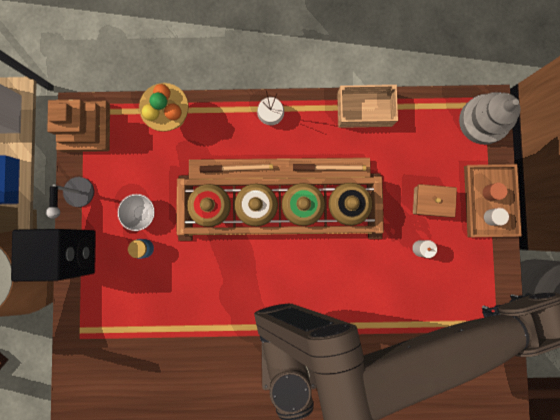

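View pics/side0.png

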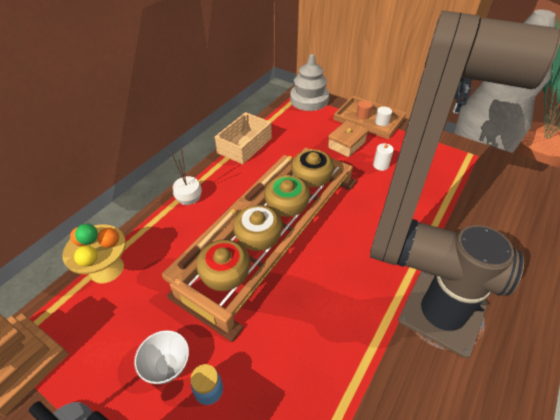

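The top view shows the row left to right: red (208,204), white (256,204), green (302,204) and black (350,204). The bowl and jar stand left of the rack, the box and candle right of it. The side view shows the same order.

```bash
cat > h.py <<'E'
import numpy as np,cv2
def ray(c,px):
    H=c["color"].shape[0]; f=H/2/np.tan(np.radians(c["vfov"])/2)
    d=np.array([(px[0]-c["cx"])/f,-(px[1]-c["cy"])/f,-1.])
    M=np.array(c["cam_to_world"]); return M[:3,3],M[:3,:3]@d
def onz(c,px,z):
    o,d=ray(c,px); return o+d*(z-o[2])/d[2]
def tri(a,b):
    A=[];B=[]
    for o,d in (a,b):
        d=d/np.linalg.norm(d);P=np.eye(3)-np.outer(d,d);A.append(P);B.append(P@o)
    p=np.linalg.solve(sum(A),sum(B)); 
    return p,[np.linalg.norm(P@(p-o)) for P,(o,d) in zip(A,(a,b))]
E
python3 - <<'E'
from plant import *
from h import *
T=read_camera("top");S=read_camera("side")
print({k for k in T})
for t in ("knob_red","knob_white","gong_green","gong_black"):
    z=.146 if "knob" in t else .08
    a=place_of(t,"top")[0];b=place_of(t,"side")[0]
    p,e=tri(ray(T,a["location"]),ray(S,b["location"]))
    print(t,np.round(onz(T,a["location"],z),4),np.round(onz(S,b["location"],z),4),np.round(p,4),np.round(e,4))
    for n,c in(("top",T),("side",S)):
        for d in trace(t,n)[:1]:
            print("  tr",n,round(d["p"],2),np.round(d["location"],1),d["pixels"].sum(),np.round(onz(c,d["location"],.155),4))
for n,c,b in(("top",T,(170,150,390,245)),("side",S,(160,130,360,330))):
    x0,y0,x1,y1=b
    im=c["color"][y0:y1,x0:x1,::-1]
    k=3.5 if n=="top" else 3
    cv2.imwrite(f"pics/{n}z.png",cv2.resize(im,None,fx=k,fy=k,interpolation=cv2.INTER_CUBIC))
E
```

```text
{'vfov', 'cx', 'cam_to_world', 'color', 'cy'}
knob_red [0.5601 0.2687 0.146 ] [0.5648 0.2552 0.146 ] [0.5571 0.2645 0.1626] [0.0018 0.0018]
  tr top 0.63 [207.3 204.2] 140 [0.5529 0.2611 0.155 ]
  tr side 0.66 [221.9 253. ] 172 [0.5547 0.2572 0.155 ]
knob_white [0.5442 0.0974 0.146 ] [0.5479 0.0966 0.146 ] [0.5452 0.098  0.1489] [0.0013 0.0013]
  tr side 0.74 [255.9 217.6] 190 [0.5521 0.1051 0.155 ]
gong_green [ 0.5568 -0.0536  0.08  ] [ 0.5444 -0.0524  0.08  ] [ 0.5529 -0.0564  0.0723] [0.0051 0.0051]
  tr top 0.56 [304.4 203.9] 1473 [ 0.5486 -0.0592  0.155 ]
  tr side 0.8 [285.8 193.5] 1475 [ 0.5328 -0.025   0.155 ]
gong_black [ 0.5497 -0.2079  0.08  ] [ 0.5399 -0.2175  0.08  ] [ 0.5435 -0.2101  0.0845] [0.0066 0.0066]
  tr top 0.79 [349.1 204. ] 1489 [ 0.5458 -0.2065  0.155 ]
  tr side 0.87 [313.2 168.7] 1235 [ 0.5195 -0.17    0.155 ]
```

Run:
```python
from plant import *
from h import *
out=[]
for n in("top","side"):
    c=read_camera(n)
    # world grid z=.146, x up in picture, y left
    W,H=780,240 # 1px=1mm
    u,v=np.meshgrid(np.arange(W),np.arange(H))
    X=.67-v*1e-3; Y=.4-u*1e-3
    M=np.array(c["cam_to_world"]); P=np.stack([X,Y,np.full_like(X,.146)],-1)-M[:3,3]
    q=P@M[:3,:3]; f=210/np.tan(np.radians(c["vfov"])/2)
    a=(c["cx"]-f*q[...,0]/q[...,2]).astype(np.float32); b=(c["cy"]+f*q[...,1]/q[...,2]).astype(np.float32)
    im=cv2.remap(c["color"],a,b,cv2.INTER_CUBIC)[:,:,::-1].copy()
    hsv=cv2.cvtColor(im,cv2.COLOR_BGR2HSV)
    rx={"red":((hsv[...,0]<5)|(hsv[...,0]>174))&(hsv[...,1]>180)&(hsv[...,2]>90),"white":(hsv[...,1]<50)&(hsv[...,2]>120),"green":(hsv[...,0]>45)&(hsv[...,0]<85)&(hsv[...,1]>80),"black":hsv[...,2]<45}
    g={"red":(.555,.262),"white":(.55,.102),"green":(.548,-.055),"black":(.546,-.21)}
    for k,m in rx.items():
        m=m&(np.hypot(X-g[k][0],Y-g[k][1])<.05)
        cs,_=cv2.findContours(m.astype(np.uint8),cv2.RETR_EXTERNAL,cv2.CHAIN_APPROX_NONE)
        h=max(cs,key=cv2.contourArea); h=cv2.convexHull(np.concatenate([x for x in cs if cv2.contourArea(x)>20]))
        (cx,cy),r=cv2.minEnclosingCircle(h); e=cv2.fitEllipse(h)
        print(n,k,"circ",round(.67-cy*1e-3,4),round(.4-cx*1e-3,4),round(r,1),"ell",round(.67-e[0][1]*1e-3,4),round(.4-e[0][0]*1e-3,4),np.round(e[1],1))
        cv2.circle(im,(int(e[0][0]),int(e[0][1])),2,(255,0,255),-1); cv2.ellipse(im,e,(255,0,255),1)
    out.append(im)
cv2.imwrite("pics/rect.png",np.vstack(out))
```

```text
top red circ 0.5536 0.264 45.1 ell 0.5535 0.264 [88.9 89.7]
top white circ 0.5527 0.1037 45.9 ell 0.5526 0.1039 [90.1 90.8]
top green circ 0.5514 -0.056 45.6 ell 0.5514 -0.056 [90.4 90.9]
top black circ 0.5498 -0.2156 43.5 ell 0.5503 -0.2156 [85.5 86.3]
side red circ 0.553 0.2604 44.5 ell 0.553 0.2604 [88.2 88.7]
side white circ 0.5523 0.1002 46.1 ell 0.5521 0.1 [89.8 91.4]
side green circ 0.5505 -0.0601 45.8 ell 0.5503 -0.0599 [90.1 91. ]
side black circ 0.5489 -0.2199 41.9 ell 0.5487 -0.2198 [79.2 83.9]
```

View pics/rect.png

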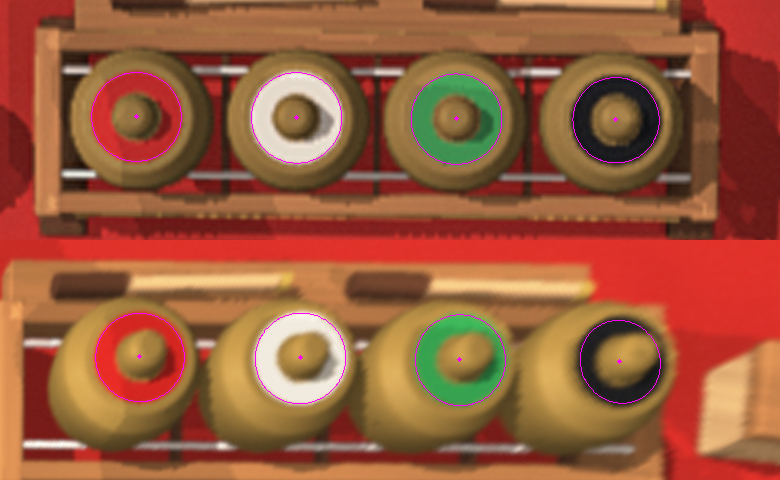

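Both cameras agree: red knob is at about (0.553, 0.262) and white at about (0.5525, 0.102). They are 160 mm apart as expected, and the tops should be at z=0.168. Next I'll look up tip_extent.

```bash
python3 -m crank '[[1,0,0,-4,0,0,0],[1,0,0,-4,0,0,0],[1,3.5,0,0,0,0,0],[1,4,-1,0,0,0,0],[1,4,-1,0,0,0,0]]' 20
```

```text
time: 2.1
eef_pos: [0.3315, -0.5766, 0.3288]
tcp_rot: [0.985, 0.172, 0.0, 0.0]
contact_force: [0.5, 0.1, -1.1]
opening: 0.143
```

```bash
python3 -m crank '[[1,4,-2.5,0,0,0,0],[1,4,-2.5,0,0,0,0],[1,4,-2.5,0,0,0,0],[1,4,-2.5,0,0,0,0],[1,4,-2.5,0,0,0,0]]'; python3 -m crank '[[1,3,-3.8,0,0,0,0],[1,3,-3.8,0,0,0,0],[1,3,-3.8,0,0,0,0],[1,2,-4.5,0,0,0,0],[1,2,-4.5,0,0,0,0]]';python3 -m crank '[[1,2,-4.5,0,0,0,0],[1,2,-4.5,0,0,0,0],[1,2,-4.5,0,0,0,0],[1,2,-4.5,0,0,0,0],[1,2,-4.5,0,0,0,0]]'
python3 - <<'E'
import plant,numpy as np
s=plant.get_state();p=s['eef_pos'];R=np.array([[.9405,.34],[.34,-.94]])
print(plant.tip_extent,s['opening'],p,R.T@(np.array([.553,.262])-p[:2])*100)
E
```

```text
time: 2.6
eef_pos: [0.4773, -0.3897, 0.3285]
tcp_rot: [0.985, 0.172, 0.0, 0.0]
contact_force: [0.8, -0.5, -0.5]
opening: 0.002
time: 3.1
eef_pos: [0.5294, -0.1533, 0.3284]
tcp_rot: [0.985, 0.173, 0.0, 0.0]
contact_force: [0.2, 0.5, -0.5]
opening: -0.005
time: 3.6
eef_pos: [0.5467, 0.0923, 0.3287]
tcp_rot: [0.985, 0.173, 0.001, 0.0]
contact_force: [0.6, -1.3, 1.2]
opening: 0.001
0.017 0.0014346580542996905 [0.54668627 0.09229605 0.32873613] [  6.36374099 -15.73750415]
```

```bash
python3 -m crank '[[1,1.6,-4,1,0,0,0],[1,1.6,-4,2,0,0,0],[1,1.6,-4,2,0,0,0],[1,1.6,-3.8,2,0,0,0],[1,0,0,3,0,0,0]]'; python3 -m crank '[[1,0,0,0.5,0,0,0],[1,0,0,0,0,0,0]]'
python3 - <<'E'
from plant import *
from h import *
s=get_state();p=s['eef_pos'];R=np.array([[.9405,.34],[.34,-.94]])
print(s['opening'],p,R.T@(np.array([.553,.262])-p[:2])*100)
for n,k in(("side",(140,170,300,290)),):
    c=read_camera(n);M=np.array(c["cam_to_world"]);f=210/np.tan(np.radians(c["vfov"])/2)
    def pr(w):
        q=M[:3,:3].T@(np.array(w)-M[:3,3]);return (c["cx"]-f*q[0]/q[2],c["cy"]+f*q[1]/q[2])
    im=c["color"][:,:,::-1].copy();x0,y0,x1,y1=k
    im=cv2.resize(im[y0:y1,x0:x1],None,fx=5,fy=5,interpolation=cv2.INTER_CUBIC)
    for dz,col in((.0,(255,0,0)),(.017,(0,255,0)),(.03,(255,0,255))):
        u,v=pr([p[0],p[1],p[2]-dz]);print(dz,u,v);cv2.circle(im,(int((u-x0)*5),int((v-y0)*5)),3,col,-1)
    u,v=pr([.553,.262,.168]);cv2.circle(im,(int((u-x0)*5),int((v-y0)*5)),3,(255,255,0),-1)
    cv2.imwrite("pics/s1.png",im)
E
```

```text
time: 4.1
eef_pos: [0.5537, 0.2653, 0.2293]
tcp_rot: [0.985, 0.175, 0.002, -0.001]
contact_force: [1.2, -0.6, 0.3]
opening: -0.001
time: 4.3
eef_pos: [0.5527, 0.2602, 0.2221]
tcp_rot: [0.985, 0.172, -0.002, 0.0]
contact_force: [-0.2, -0.4, 0.4]
opening: -0.002
-0.0022622440888646696 [0.55269447 0.260225   0.22209626] [ 0.08908517 -0.15646207]
0.0 218.88112065282223 238.34770123948155
0.017 219.64225222767263 242.4860816670668
0.03 220.2114122811828 245.58068567961584
```

View pics/s1.png

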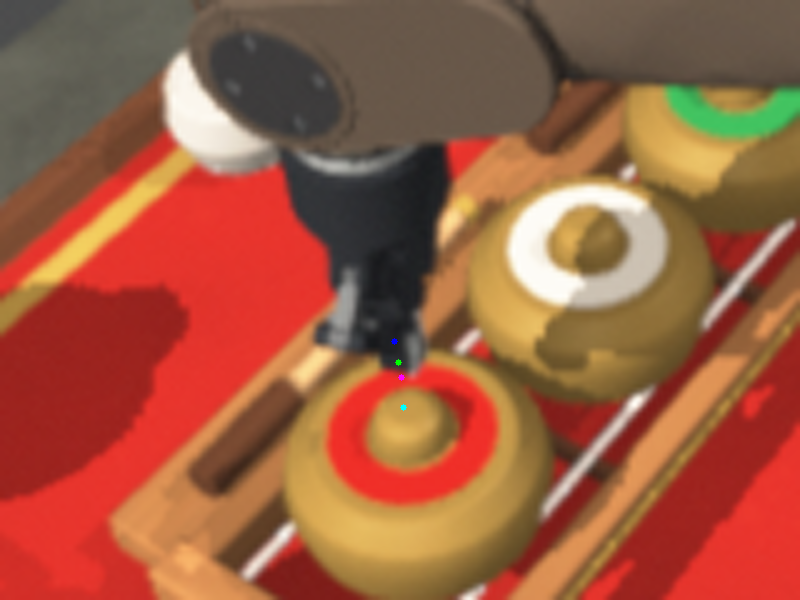

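```bash
python3 -m crank '[[1,0.1,-0.1,1,0,0,0],[1,0,0,1.2,0,0,0],[1,0,0,0.8,0,0,0],[1,0,0,0,0,0,0],[1,0,0,0,0,0,0]]'; python3 -m crank '[[1,0,0,0,0,0,0]]';  python3 - <<'E'
from plant import *
from h import *
P=[];F=[]
for i in range(6):
    c=read_camera("side");s=get_state();P.append(s['eef_pos']);F.append(s['contact_force'][2])
np.save('side_pre.npy',c["color"])
print(np.mean(P,0),np.std(P,0),np.mean(F),np.std(F))
cv2.imwrite("pics/s2.png",cv2.resize(c["color"][170:290,140:300,::-1],None,fx=5,fy=5,interpolation=cv2.INTER_CUBIC))
E
```

```text
time: 4.85
eef_pos: [0.5539, 0.2617, 0.193]
tcp_rot: [0.985, 0.172, -0.0, 0.0]
contact_force: [-0.0, -1.1, 0.3]
opening: 0.0
time: 4.95
eef_pos: [0.5543, 0.2619, 0.1938]
tcp_rot: [0.985, 0.172, 0.0, -0.0]
contact_force: [-0.1, 0.4, 0.3]
opening: 0.003
[0.55423484 0.26200012 0.19383551] [6.92730483e-05 1.31484926e-05 1.05311703e-04] 0.1701414615197765 0.22438861600671417
```

View pics/s2.png

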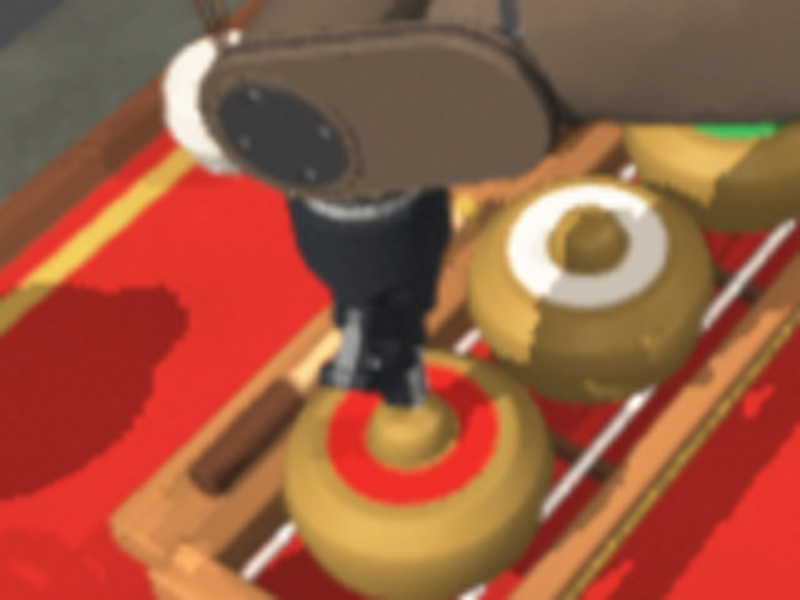

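```bash
python3 -m crank '[[1,0,0,0.4,0,0,0],[1,0,0,0.4,0,0,0],[1,0,0,0.4,0,0,0],[1,0,0,0,0,0,0],[1,0,0,0,0,0,0]]'
python3 - <<'E'
from plant import *
from h import *
P=[];F=[]
for i in range(2):
    c=read_camera("side");s=get_state();P.append(s['eef_pos']);F.append(s['contact_force'][2])
a=np.load('side_pre.npy')
def g(im):return cv2.cvtColor(im,cv2.COLOR_RGB2GRAY).astype(np.float32)[262:292,195:252]
print(np.mean(P,0),F,cv2.phaseCorrelate(g(a),g(c["color"])))
E
```

```text
time: 5.75
eef_pos: [0.554, 0.2619, 0.1816]
tcp_rot: [0.985, 0.173, -0.0, 0.0]
contact_force: [-0.3, -0.5, 1.4]
opening: -0.0
[0.55399546 0.2619209  0.18165204] [np.float64(3.140372090771674), np.float64(1.9178983838209676)] ((-0.14454799952416764, 0.43868543003775606), 0.9796790348158942)
```

```bash
python3 -m crank '[[1,0,0,0.15,0,0,0],[1,0,0,0,0,0,0],[1,0,0,0,0,0,0],[1,0,0,0,0,0,0]]'
python3 - <<'E'
from plant import *
from h import *
P=[];F=[]
for i in range(5):
    c=read_camera("side");s=get_state();P.append(s['eef_pos']);F.append(s['contact_force'][2])
a=np.load('side_pre.npy')
def g(im):return cv2.cvtColor(im,cv2.COLOR_RGB2GRAY).astype(np.float32)[262:292,195:252]
print(s['time'],np.mean(P,0),np.round(F,2),cv2.phaseCorrelate(g(a),g(c["color"])))
E
python3 -m crank '[[1,0,0,-1,0,0,0],[1,0,0,-3,0,0,0],[1,0,0,-2,0,0,0],[1,0,0,0,0,0,0],[1,0,0,0,0,0,0]]'
```

```text
time: 6.25
eef_pos: [0.554, 0.2619, 0.18]
tcp_rot: [0.985, 0.173, 0.0, -0.0]
contact_force: [-1.3, 0.2, 2.9]
opening: 0.003
6.5 [0.55400851 0.26191569 0.17992925] [2.86 2.92 1.81 2.85 3.29] ((-0.21369575659162265, 0.57549756486703), 0.9666609530978733)
time: 7.0
eef_pos: [0.554, 0.2619, 0.2397]
tcp_rot: [0.985, 0.173, 0.0, -0.0]
contact_force: [0.2, 0.2, -0.5]
opening: 0.003
```

Force was about 2.75 N, meaning the red gong sank about 4.3 mm and was held for about 1.1 s. Next is the white gong.

```bash
python3 -m crank '[[1,-1.4,3.75,0,0,0,0],[1,-1.4,3.75,0,0,0,0],[1,-1.4,3.75,0,0,0,0],[1,-1.35,3.75,0,0,0,0],[1,0,0,0,0,0,0]]';python3 -m crank '[[1,0,0,2,0,0,0],[1,0,0,2,0,0,0],[1,0,0,0.5,0,0,0],[1,0,0,0,0,0,0],[1,0,0,0,0,0,0]]'
python3 - <<'E'
from plant import *
from h import *
F=[]
for i in range(4):
    c=read_camera("side");s=get_state();F.append(s['contact_force'][2])
np.save('side_pre2.npy',c["color"]);print(s['time'],s['eef_pos'],np.round(F,2))
cv2.imwrite("pics/s3.png",cv2.resize(c["color"][150:290,160:320,::-1],None,fx=4,fy=4,interpolation=cv2.INTER_CUBIC))
E
```

```text
time: 7.5
eef_pos: [0.5519, 0.0982, 0.2375]
tcp_rot: [0.985, 0.17, -0.002, 0.0]
contact_force: [-0.0, -0.3, 0.5]
opening: 0.001
time: 8.0
eef_pos: [0.5529, 0.1024, 0.195]
tcp_rot: [0.985, 0.173, 0.0, -0.0]
contact_force: [0.5, -0.0, 0.8]
opening: 0.006
8.2 [0.55336195 0.10216099 0.19593672] [-0.4   0.18  0.45  0.07]
```

View pics/s3.png

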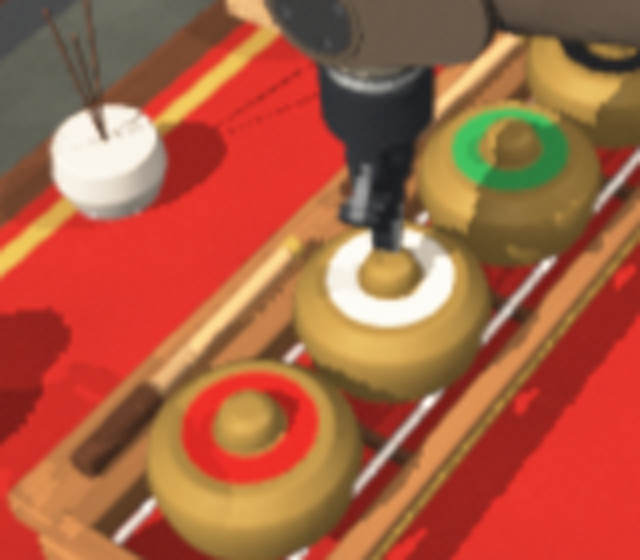

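The closed fingertips stand right over the white knob (crop 390,250), and the red gong has come back up, standing free. I'll press down to z≈0.180.

```bash
python3 -m crank '[[1,0,0,0.7,0,0,0],[1,0,0,0.5,0,0,0],[1,0,0,0.4,0,0,0],[1,0,0,0,0,0,0],[1,0,0,0,0,0,0]]'
python3 - <<'E'
from plant import *
from h import *
P=[];F=[]
for i in range(6):
    c=read_camera("side");s=get_state();P.append(s['eef_pos']);F.append(s['contact_force'][2])
a=np.load('side_pre2.npy')
def g(im):return cv2.cvtColor(im,cv2.COLOR_RGB2GRAY).astype(np.float32)[222:248,236:280]
print(s['time'],np.mean(P,0),np.round(F,2),np.mean(F),cv2.phaseCorrelate(g(a),g(c["color"])))
E
```

```text
time: 8.7
eef_pos: [0.553, 0.102, 0.1793]
tcp_rot: [0.985, 0.173, 0.0, 0.0]
contact_force: [-0.4, -0.6, 4.6]
opening: -0.002
9.0 [0.55298063 0.10197657 0.17923994] [3.78 3.25 3.07 4.07 2.96 4.42] 3.5920817728808263 ((0.4376080665919879, 1.4525804227886034), 0.9546105757662299)
```

```bash
python3 -m crank '[[1,0,0,0,0,0,0],[1,0,0,0,0,0,0],[1,0,0,0,0,0,0],[1,0,0,0,0,0,0],[1,0,0,-1,0,0,0]]'; python3 -m crank '[[1,0,0,-3,0,0,0],[1,0,0,-4,0,0,0],[1,0,0,-4,0,0,0],[1,0,0,-4,0,0,0],[1,0,0,-2,0,0,0]]'; python3 -m crank '[[1,0,0,0,0,0,0],[1,0,0,0,0,0,0],[1,0,0,0,0,0,0],[1,0,0,0,0,0,0],[1,0,0,0,0,0,0]]'
python3 - <<'E'
from plant import *
from h import *
c=read_camera("side");s=get_state();print(s['time'],s['eef_pos'],s['contact_force'])
cv2.imwrite("pics/s4.png",c["color"][:,:,::-1])
c=read_camera("top");cv2.imwrite("pics/t4.png",c["color"][:,:,::-1])
E
```

```text
time: 9.5
eef_pos: [0.5512, 0.1019, 0.1868]
tcp_rot: [0.985, 0.173, -0.003, -0.0]
contact_force: [0.4, -0.0, -0.2]
opening: -0.004
time: 10.0
eef_pos: [0.5532, 0.1019, 0.3632]
tcp_rot: [0.985, 0.173, 0.002, 0.0]
contact_force: [1.0, -1.0, 1.3]
opening: 0.0
time: 10.5
eef_pos: [0.5523, 0.102, 0.357]
tcp_rot: [0.985, 0.173, -0.002, -0.0]
contact_force: [-0.4, -0.2, 0.5]
opening: 0.001
10.55 [0.55246533 0.10194355 0.35747528] [-0.13271821 -0.4905416  -0.51508065]
```

View pics/s4.png

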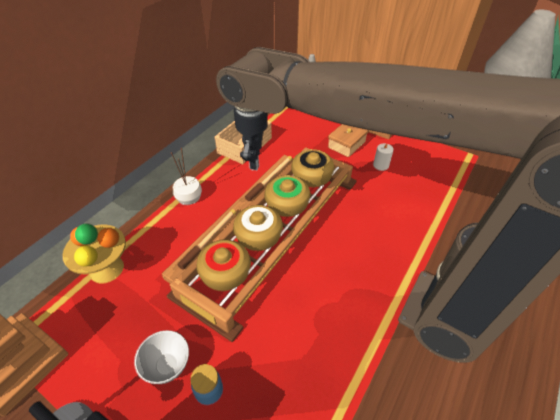

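The side view shows the hand well above the rack (fingertips near 253,165). All four gongs are at rest, with red at (222,255) and white at (258,222). The mallets, bowl, jar, box and candle are where they were.

```bash
python3 -c "
from plant import *
sign_off()"
```

```text
the job is handed in; nothing more can be done
```

I damped the red-ringed gong and then the white-ringed one with closed fingertips, lifted clear, and handed the job in at about 10.5 s. It reported no verdict.

| Gong | Force on the knob | Estimated sink | Contact time |
|---|---|---|---|
| Red | about 2.8 N | about 4–5 mm | about 1.1 s |
| White | about 3.6 N | about 5–6 mm | about 1 s |

- **Clearance:** the final tool height is 0.357 m, which puts the fingertips about 17 cm above the knobs. The wrist force reads zero within its noise.
- **Last picture:** in the side view the gongs look at rest and the mallets and other things are where they were. I saved a last top picture too but did not look at it.
- **Sink readings:** these come from fingertip height and wrist force. Single force readings scattered by about 0.5–1 N. Image shift gave only a rough check: for red it pointed to a little over 4 mm, but for white it did not match well. The shift there may have come from the fingers and their shadow being in the image patch.

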